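# Walk the drilling cradle round to the fence

## Task

Using only pushes of the fingers, walk the heavy metal drilling cradle round by its corners until a long side faces the wooden fence: push alternate corners so that it stays within some 4 cm of its spot meanwhile, do not let it touch the fence before it is facing it, and never lift or tip it. Then push it home so that the whole long side lies flat against the fence, with the middle of the cradle opposite the dark peg on the fence. Leave the other things on the bench alone.

Things in the scene. Friction and masses are not known exactly. Their poses are not given: they have to be found in the camera images.
- cradle: Loose bare-metal block, 140 long x 88 wide x 40 mm high, about 0.9 kg, with a shallow V groove along its top; the two long sides are alike, flat and upright: either may face the fence. Origin at the centre of its underside, x along its length, z up. Slides under a push of 3 to 10 N, stays where left. Starts clear of the fence, its length square to it within 40 degrees either way.
- fence: Fixed light wooden strip, 320 long x 30 thick x 35 mm high, lying across beyond the cradle. Origin at the middle of the foot of its working face (towards the robot); x points square into the fence, away from the robot, y along it, z up. A dark peg, 18 mm across, stands on its top over the middle (x = 15 mm, y = 0), reaching 62 mm above the bench.
- tape: Bystander: blue tape roll lying flat, 60 mm across, 22 mm high. Origin at the centre of its underside.
- offcut: Bystander: upright bamboo tube offcut, 36 mm across, 55 mm high. Origin at the centre of its underside.
- sanding: Bystander: cork sanding block, 40 x 77 x 30 mm high. Origin at the centre of its underside, y along its length.
- spool: Bystander: wooden thread spool standing behind the fence, 44 mm across, 44 mm high. Origin at the centre of its underside.
- glue: Bystander: yellow glue bottle standing behind the fence, 44 mm across, 100 mm high. Origin at the centre of its underside.
- file: Bystander: flat file with a wooden handle, 235 mm long, 24 mm wide, 20 mm high. x along it (handle to -x); it reaches from -120 to +115 mm of its origin.
There are look-alikes about, which are no part of the job. There is more than one size of the cradle; the one meant has the size given above.

How it is judged:
By the outcome, as a careful person would: the job done as asked, in the order asked, and still so for the second after the job is handed in, with the robot touching nothing.
It also fails if it takes over 61 s, if anything falls off the work surface, if the arm or the gripper's body presses on something with over 40 N, if the wrist force passes 120 N, or if a joint passes its speed limit or range.

## Robot

A 6-joint arm with a two-finger parallel gripper is mounted at the origin on the work surface. World frame = base frame: x ahead of the robot, y to its left, z up, the work surface at z = 0. Lengths are in m, angles in degrees, forces in N, time in s.
With the tool pointing down it reaches from about 0.35 to 0.875 m from the base axis. Payload 4.2 kg.
Tool frame: the origin (TCP) lies midway between the tips of the shut fingers; the grasp point (between the pads) lies 19 mm behind it; x points along the fingers, y is the direction in which the jaws open and shut, and the axes are right-handed (so a half turn about x gives the same grasp; the last joint's range is limited). The gripper opens to 87 mm and grips with 3 to 60 N. Pads are 19 mm wide; open, the fingers measure 117 mm over their backs; the gripper's body (75 mm by 190 mm) begins 51 mm behind the grasp point.
Start: joints at [88.9, 22.042, 0.453, 0, -68.411, -14.817], TCP at [0.171, 0.601, 0.223] pointing down, gripper open.
Joint ranges: [-179.83, 179.83], [-69.29, 118.12], [-61.27, 80.66], [-181.25, 117.63], [-171.15, -9.14], [-177.46, 177.46]. Speed limits (degrees/s): [159.86, 159.86, 180, 180, 180, 180].

## Interface

Orientations are given as a 3x3 rotation matrix whose columns are the frame's x, y, z axes.
In Python, from station import r gives the robot as it stands.
- The arm moves only by the tool play_rows, never from a script. Its argument "plan" is a list that holds one entry, the list of rows, each a list of 6 numbers: the shift along the tool's x, y, z in cm, then the turn, a rotation vector about the tool's x, y, z in units of 10 degrees (1.0 is 10 degrees). A call has 1 to 5 rows; each row is the pose to reach, as a shift and turn from the pose commanded when the call began, along the tool's axes at that moment; what a row does not reach only later rows make up. A row lasts 1/8 s, in which the tool goes at most 62.5 mm and 10.7 degrees, less where a joint would pass 70% of its speed; a pose out of reach is approached as far as the arm can. A call with a gripper value outside its range is refused whole. "hand" is the opening, from 0 (shut) to 1 (fully open), set as the call begins (left out, the last holds). The fingers move at their own pace and stop on an object; the grip force is fixed at half the most. Time passes only in rows, so rows that repeat a pose let the fingers close. It gives the time, the measured TCP pose, the force and the opening at its end, in the units of the state.
- r.sense(): the state, without advancing time (a new reading comes with each control period).
- r.capture(name): name is "scene" or "top" or "wrist"; returns (picture, depth): 384x512x3 uint8, blue, green, red; 384x512 float32, m along the optical axis (not along the pixel's ray), 0 where there is no reading.
- r.get_calibration(name): a dict with "vfov" (degrees; the focal length in pixels is half the picture's height over the tangent of half this angle, whatever the lens; pixels are square), "cx", "cy" (the principal point, pixels), "rvec" (rotation vector, rad) and "tvec" (3), from world to camera coordinates, as OpenCV has them. Camera axes: x right, y down, z forward; pixel columns grow to the right and rows downward; lengths in m; the calibration is good to about 2 mm. A picture is of the moment at which its call begins: read the wrist's pose just before it. get_calibration takes no time and is no camera call; for the wrist camera it gives the pose at the moment of the call.
- r.finish_job(): hands the job in, once; it reports no verdict.
The state is a dict: "time_s": time; "joints": joint angles; "joint_velocities": joint speeds; "effort": joint torques, N m; "tcp_pos": TCP position; "ee_rot": TCP orientation; "wrist_force": force on the tool from outside, world axes, zero at the start; "moment": the same for the moment, N m; "gripper_width": opening from 0.0 (shut) to 1.0 (fully open).
Only numpy, scipy, OpenCV 4.12 (cv2) and the standard library are available. Lean on these libraries where they do the work, as an engineer would, in place of code of your own. Each camera call takes 0.05 s, during which the arm holds its last target.

## Working session

There is one attempt and no reset: what is moved stays moved. The work goes in short steps, Python scripts to look and compute and a tool call to move; the robot and the scene stay as the last step left them, time stands still between calls to the robot, and variables do not carry over. Pictures are saved under pics/ and viewed, and the job is handed in when it is done.

Besides the shell and the picture viewer there is one more tool, called after ">>>" as name(argument=value, ...), one argument or row to a line, values as JSON. play_rows: Moves the arm, as the interface text tells. Its arguments: {"type":"object","properties":{"plan":{"type":"array","items":{"type":"array","items":{"type":"array","items":{"type":"number"}}}},"hand":{"type":"number"}},"required":["plan"]}

```bash
ls; mkdir -p pics; python3 - <<'E'
from station import r
import cv2,pickle
s=r.sense();print(s)
d={}
for n in("scene","top"):
    c=r.get_calibration(n);p,z=r.capture(n);cv2.imwrite(f"pics/{n}0.png",p);d[n]=(c,p,z);print(n,c)
pickle.dump(d,open("c0.pkl","wb"))
E
```

```text
pics
{'time_s': 0.0, 'joints': array([ 8.89004030e+01,  2.20898818e+01,  3.79422185e-01, -3.04597014e-02,
       -6.84113307e+01, -1.48160569e+01]), 'joint_velocities': array([ 0.01430402, -0.03072938,  0.00372621, -0.00572774, -0.07263105,
        0.01299161]), 'effort': array([ 1.22604065e-04, -3.90660739e+01,  1.87397414e+01,  4.21984211e+00,
        1.09288501e-02, -1.87434866e-04]), 'tcp_pos': array([0.17120306, 0.60045858, 0.22146263]), 'ee_rot': array([[-5.35028310e-04, -2.74409991e-01, -9.61612641e-01],
       [-2.11571334e-03, -9.61610315e-01,  2.74410505e-01],
       [-9.99997619e-01,  2.18131408e-03, -6.60841371e-05]]), 'wrist_force': array([-0.04635923,  0.35332531, -0.00878201]), 'moment': array([-0.05072227, -0.00834717, -0.00252725]), 'gripper_width': 1.003664769646044}
scene {'vfov': 53.80943792287083, 'cx': 255.9876289204082, 'cy': 191.1809760042476, 'rvec': array([ 1.91180434,  1.20562712, -0.63047347]), 'tvec': array([-0.22846109, -0.24628883,  1.27878679])}
top {'vfov': 46.2915681858692, 'cx': 244.64188638121914, 'cy': 183.88916484114625, 'rvec': array([ 2.16543566, -2.14703839,  0.14269501]), 'tvec': array([-0.02748349,  0.55913952,  1.06159795])}
```

View pics/scene0.png

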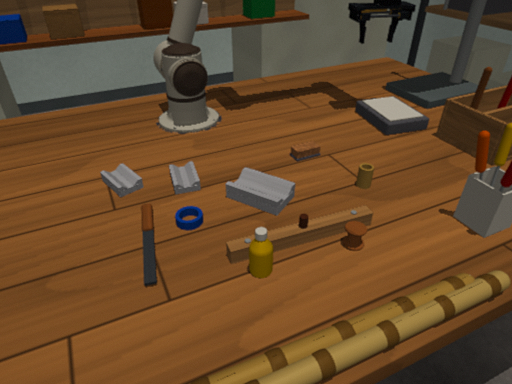

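View pics/top0.png

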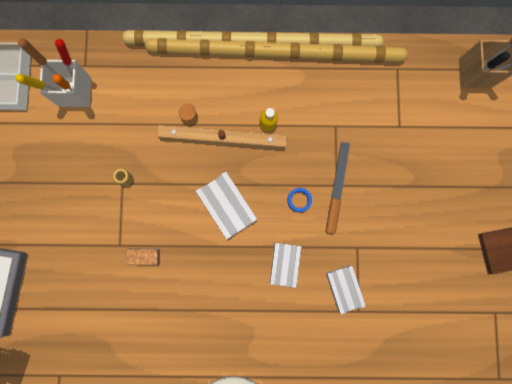

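Big pale-metal V-block at top (227,206) is the candidate. The look-alikes are two smaller ones at (286,265) and (346,290). Next I measure all of them.

```bash
cat > h.py <<'E'
import numpy as np,cv2
def cam(c,shape=(384,512)):
    f=shape[0]/2/np.tan(np.radians(c['vfov'])/2)
    R=cv2.Rodrigues(np.array(c['rvec']))[0];t=np.array(c['tvec']);return f,R,t
def cast(c,px,z):
    f,R,t=cam(c);px=np.asarray(px,float).reshape(-1,2)
    d=np.c_[(px[:,0]-c['cx'])/f,(px[:,1]-c['cy'])/f,np.ones(len(px))]@R
    o=-R.T@t
    return o+d*((z-o[2])/d[:,2])[:,None]
def proj(c,P):
    f,R,t=cam(c);q=np.asarray(P,float).reshape(-1,3)@R.T+t
    return np.c_[q[:,0]/q[:,2]*f+c['cx'],q[:,1]/q[:,2]*f+c['cy']]
def cloud(c,z):
    f,R,t=cam(c);v,u=np.mgrid[:z.shape[0],:z.shape[1]]
    q=np.stack([(u-c['cx'])/f*z,(v-c['cy'])/f*z,z],-1)
    w=(q-t)@R
    w[z==0]=np.nan
    return w
def metal(p):
    hsv=cv2.cvtColor(p,cv2.COLOR_BGR2HSV)
    return ((hsv[...,1]<60)&(hsv[...,2]>90)).astype(np.uint8)
def rect(P):
    (cx,cy),(w,h),a=cv2.minAreaRect((P[:,:2]*1000).astype(np.float32))
    if w<h: w,h,a=h,w,a+90
    return np.array([cx,cy]),w,h,(a+90)%180-90
E
python3 - <<'E'
import pickle;from h import *
d=pickle.load(open("c0.pkl","rb"))
for n in d:
    c,p,z=d[n];f,R,t=cam(c);print(n,f,'cam',-R.T@t)
    W=cloud(c,z);m=metal(p)
    k,l,st,ce=cv2.connectedComponentsWithStats(m)
    for i in range(1,k):
        if st[i,4]<150: continue
        Q=W[l==i];Q=Q[np.isfinite(Q[:,0])]
        print(n,ce[i].round(),st[i,4],'zmax',np.percentile(Q[:,2],[5,50,95]).round(4),end=' ')
        C=np.argwhere(l==i)[:,::-1]
        print('ray',rect(cast(c,C,.04)),'dep',rect(Q[Q[:,2]>.015]) if (Q[:,2]>.015).sum()>20 else '')
c,p,z=d['top'];W=cloud(c,z)
print('table z',np.nanmedian(W[230:330,150:220,2]))
hsv=cv2.cvtColor(p,cv2.COLOR_BGR2HSV)
# fence by height
m=((W[...,2]>.028)&(W[...,2]<.042)).astype(np.uint8);m[:110]=0;m[165:]=0;m[:,:150]=0;m[:,300:]=0
ys,xs=np.nonzero(m);print(rect(W[m>0]),len(xs))
cv2.imwrite('pics/crop0.png',cv2.resize(p[100:310,100:380],None,fx=2.8,fy=2.8,interpolation=cv2.INTER_CUBIC))
E
```

```text
scene 378.3754342211752 cam [ 1.17097197 -0.29916887  0.53616318]
scene [89. 64.] 8292 zmax [-0.6319 -0.4191  0.2634] ray (array([-1248.44384766,   -64.44189453]), 2113.03515625, 837.9683227539062, -22.26226806640625) dep (array([-287.13650513,   31.88902283]), 595.20263671875, 140.135986328125, -8.807960510253906)
scene [330.  39.] 6971 zmax [-0.2398 -0.0415  0.154 ] ray (array([-847.65258789, 1183.16674805]), 2123.494873046875, 897.863525390625, -46.64070510864258) dep (array([-861.9901123 , 1391.86401367]), 1472.1689453125, 263.6086120605469, -73.49921226501465)
scene [424.  46.] 417 zmax [-0.3517 -0.2259 -0.0188] ray (array([-386.71200562, 1459.46313477]), 1287.49365234375, 51.00164794921875, -47.800926208496094) dep 
scene [211.  51.] 1649 zmax [-0.625  -0.3897  0.2156] ray (array([-695.11529541,  274.49240112]), 825.070556640625, 320.12542724609375, -22.404090881347656) dep (array([47.8584137 , -2.04364395]), 113.63602447509766, 59.204139709472656, 88.76749420166016)
scene [392. 108.] 821 zmax [0.0388 0.0415 0.0432] ray (array([298.06274414, 604.51000977]), 180.04562377929688, 
[... 2789 characters left out ...]
]), 198.78244018554688, 45.068599700927734, 4.472439289093018) dep (array([296.92553711, 530.88800049]), 199.33096313476562, 46.14219284057617, 4.433841228485107)
top [345. 289.] 1170 zmax [0.0152 0.024  0.0313] ray (array([ 309.73345947, -263.48040771]), 100.28966522216797, 65.60851287841797, 17.359983444213867) dep (array([ 308.51934814, -266.96279907]), 100.10816955566406, 62.92091369628906, 17.91225242614746)
top [233. 381.] 226 zmax [0.0069 0.011  0.014 ] ray (array([102.88171387,  -0.83746338]), 99.01494598388672, 13.197983741760254, -89.58930385112762) dep 
table z 0.0006709173601265083
(array([700.02398682,  35.10282898]), 319.1950378417969, 70.59611511230469, 85.93330383300781) 1556
```

View pics/crop0.png

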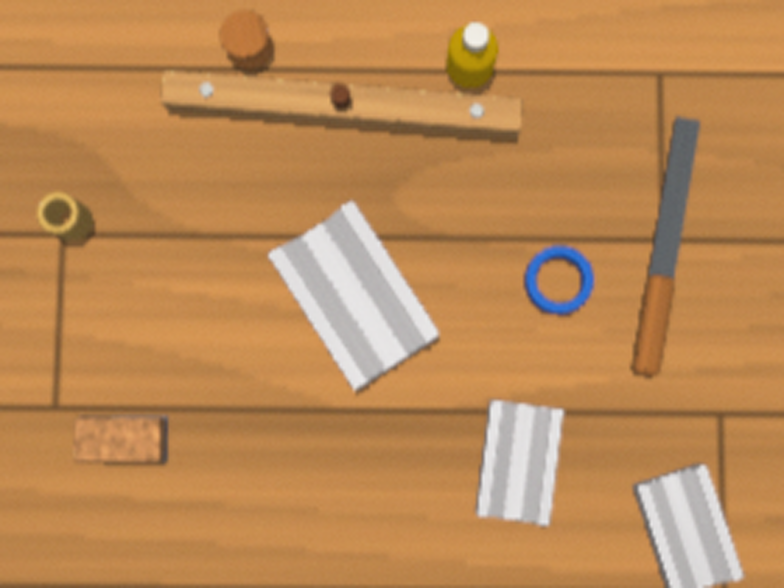

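```bash
python3 - <<'E'
import pickle;from h import *
d=pickle.load(open("c0.pkl","rb"))
for n in d:
    c,p,z=d[n];W=cloud(c,z)
    m=(W[...,2]>.030)&(W[...,2]<.039)&(W[...,0]>.58)&(W[...,0]<.70)&(W[...,1]>-.17)&(W[...,1]<.24)
    k,l,st,ce=cv2.connectedComponentsWithStats(m.astype(np.uint8))
    i=1+np.argmax(st[1:,4]);Q=W[l==i]
    print(n,st[i],rect(Q),Q[:,2].mean())
    a=rect(Q)[3]; 
    u=np.array([np.cos(np.radians(a)),np.sin(np.radians(a))]);nn=np.array([u[1],-u[0]])
    if nn[0]<0:nn=-nn
    s=Q[:,:2]@nn;t=Q[:,:2]@u;print(np.percentile(s,[1,5,50,95,99]).round(4),t.min(),t.max(),nn)
    # front edge: min s per bin of t, linefit
    b=((t-t.min())/.01).astype(int);e=np.array([Q[b==j][np.argsort(s[b==j])[0],:2] for j in range(2,b.max()-1)])
    e2=np.array([Q[b==j][np.argsort(s[b==j])[-1],:2] for j in range(2,b.max()-1)])
    for E in(e,e2):
        L=cv2.fitLine(E.astype(np.float32),cv2.DIST_HUBER,0,.01,.01).ravel();print('line',L, np.degrees(np.arctan2(L[1],L[0])), 'x at y=.035',L[2]+(.035-L[3])*L[0]/L[1])
    hsv=cv2.cvtColor(p,cv2.COLOR_BGR2HSV)
    mp=(W[...,2]>.045)&(W[...,0]>.58)&(W[...,0]<.70)&(W[...,1]>-.01)&(W[...,1]<.08)
    P=W[mp];print('peg',P.mean(0),P.min(0),P.max(0),len(P))
    # others
    for nm,lo,hi in(('blue',(100,120,50),(130,255,255)),):
        mb=cv2.inRange(hsv,lo,hi)>0;mb&=(W[...,0]>.3)
        print(nm,rect(W[mb&(W[...,2]>.01)]))
E
```

```text
scene [ 266  205  105   37 1048] (array([683.31665039,  72.73097992]), 240.38194274902344, 32.318115234375, 86.1855697631836) 0.03341861608302739
[0.662  0.6641 0.6789 0.6909 0.692 ] -0.002163341846078975 0.23821862785792594 [ 0.99778475 -0.0665252 ]
line [0.0725538 0.9973645 0.6681351 0.0692066] 85.83931 x at y=.035 0.66564673
line [0.04357789 0.99905    0.69680285 0.06178643] 87.50237 x at y=.035 0.6956344
peg [0.68351513 0.03260372 0.05575589] [0.67155332 0.02429912 0.04506952] [0.68996086 0.04200927 0.06245972] 87
blue (array([ 526.74273682, -159.04373169]), 58.44302749633789, 54.18973159790039, -16.348907470703125)
top [ 157  127  129   20 1361] (array([680.74707031,  36.47335815]), 319.1950378417969, 31.944786071777344, 85.93330383300781) 0.03527371448933381
[0.6614 0.6623 0.6752 0.6894 0.6914] -0.07493899501856909 0.24425606924049495 [ 0.99748217 -0.07091766]
line [0.0700582  0.9975429  0.66587657 0.03850122] 85.982666 x at y=.035 0.6656307
line [0.05577466 0.99844337 0.69417876 0.03409957] 86.80268 x at y=.035 0.69422907
peg [0.67933766 0.03544638 0.06061632] [0.67162171 0.02825501 0.0482147 ] [0.69027077 0.04312264 0.06683926] 51
blue (array([ 522.91241455, -157.96507263]), 56.78579330444336, 55.73381042480469, -56.6239128112793)
```

```bash
cat >> h.py <<'E'
from scipy.spatial.transform import Rotation as Ro
def go(x,y,z,yaw):
    """row numbers (cm,10deg) to world mm target, tool down, tool y at yaw deg"""
    from station import r
    s=r.sense();R=np.array(s['ee_rot']);p=np.array(s['tcp_pos'])
    a=np.radians(yaw);T=np.array([[0,np.cos(a),np.sin(-a)*-1],[0,np.sin(a),-np.cos(a)],[-1,0,0]])
    T[:,2]=np.cross(T[:,0],T[:,1])
    yw=np.degrees(np.arctan2(R[1,1],R[0,1]))
    d=R.T@(np.array([x,y,z])/1000-p)*100;d[0]-=0.1
    w=Ro.from_matrix(R.T@T).as_rotvec(degrees=True)/10
    print('t',round(s['time_s'],2),'at',(p*1e3).round(1),'yaw',yw.round(1),'F',np.round(s['wrist_force'],1),'grip',round(s['gripper_width'],2),'ROW',d.round(2),w.round(2))
E
python3 - <<'E'
from h import *
import pickle
go(594,-9,120,-136.6)
d=pickle.load(open("c0.pkl","rb"));c,p,z=d['top'];W=cloud(c,z)
m=(W[...,2]>.05)&(W[...,0]>.66)&(W[...,0]<.78)&(W[...,1]>-.14)&(W[...,1]<.0)
print('glue',rect(W[m]),W[m][:,2].max())
E
```

```text
t 0.1 at [171.3 600.5 221.6] yaw -105.9 F [-0.3  0.3 -0.9] grip 1.0 ROW [ 10.16  46.99 -57.38] [ 3.07 -0.   -0.01]
glue (array([721.28967285, -79.31216431]), 42.08373260498047, 40.85169219970703, 81.94351196289062) 0.10572822113857148
```

>>> play_rows(
  plan=[
    [[10,47,-57.4,3.07,0,0],[10,47,-57.4,3.07,0,0],[10,47,-57.4,3.07,0,0],[10,47,-57.4,3.07,0,0],[10,47,-57.4,3.07,0,0]],
  ],
  hand=0,
)

```text
time_s: 0.72
tcp_pos: [0.3486, 0.3447, 0.1804]
ee_rot: [[-0.0, -0.726, -0.687], [-0.0, -0.687, 0.726], [-1.0, 0.0, -0.0]]
wrist_force: [0.9, 0.8, 0.2]
gripper_width: 0.516
```

```bash
python3 -c "
from h import *
go(594,-9,120,-136.6)"
```

```text
t 0.72 at [348.6 344.7 180.4] yaw -136.6 F [0.9 0.8 0.2] grip 0.52 ROW [  5.94   6.48 -42.56] [ 0. -0. -0.]
```

>>> play_rows(
  plan=[
    [[5.9,6.5,-42.6,0,0,0],[5.9,6.5,-42.6,0,0,0],[5.9,6.5,-42.6,0,0,0],[5.9,6.5,-42.6,0,0,0],[5.9,6.5,-42.6,0,0,0]],
  ],
)

```text
time_s: 1.35
tcp_pos: [0.5251, 0.0903, 0.138]
ee_rot: [[-0.0, -0.727, -0.687], [-0.0, -0.687, 0.727], [-1.0, 0.0, 0.0]]
wrist_force: [0.5, 0.7, 0.2]
gripper_width: 0.014
```

```bash
python3 -c "
from h import *
go(594,-9,120,-136.6)"
```

```text
t 1.35 at [525.1  90.3 138. ] yaw -136.6 F [0.5 0.7 0.2] grip 0.01 ROW [  1.7    1.81 -11.95] [-0.  0. -0.]
```

>>> play_rows(
  plan=[
    [[1.7,1.8,-12,0,0,0],[1.7,1.8,-12,0,0,0],[1.7,1.8,-12,0,0,0],[1.7,1.8,-12,0,0,0]],
  ],
)

```text
time_s: 1.85
tcp_pos: [0.5931, -0.0077, 0.1208]
ee_rot: [[-0.001, -0.727, -0.686], [-0.0, -0.686, 0.727], [-1.0, 0.001, 0.001]]
wrist_force: [-0.3, 0.2, 0.1]
gripper_width: 0.008
```

```bash
python3 -c "
from h import *
go(594,-9,17,-136.6)"
```

```text
t 1.85 at [593.1  -7.7 120.8] yaw -136.7 F [-0.3  0.2  0.1] grip 0.01 ROW [ 1.028e+01  1.000e-02 -1.700e-01] [-0.01  0.01 -0.01]
```

>>> play_rows(
  plan=[
    [[5.5,0,-0.2,0,0,0],[10.3,0,-0.2,0,0,0],[10.3,0,-0.2,0,0,0],[10.3,0,1.2,0,0,0]],
  ],
)

```text
time_s: 2.35
tcp_pos: [0.5868, 0.0024, 0.0203]
ee_rot: [[0.004, -0.726, -0.688], [0.0, -0.688, 0.726], [-1.0, -0.003, -0.002]]
wrist_force: [-0.1, -0.2, 1.9]
gripper_width: 0.005
```

>>> play_rows(
  plan=[
    [[0,0,0.8,0,0,0],[0,0,1.6,0,0,0],[0,0,2.3,0,0,0],[0,0,3.0,0,0,0],[0,0,3.6,0,0,0]],
  ],
)

```text
time_s: 2.98
tcp_pos: [0.5643, 0.0285, 0.0211]
ee_rot: [[0.009, -0.726, -0.688], [0.002, -0.688, 0.726], [-1.0, -0.008, -0.005]]
wrist_force: [5.9, -1.9, 2.4]
gripper_width: 0.01
```

```bash
cat > look.py <<'E'
from h import *
from station import r
def look(save=None):
    c=r.get_calibration('top');p,z=r.capture('top');W=cloud(c,z);m=metal(p)
    m&=((W[...,2]>.015)&(W[...,2]<.05)&(W[...,0]>.42)&(W[...,0]<.68)&(abs(W[...,1]-.03)<.13)).astype(np.uint8)
    k,l,st,ce=cv2.connectedComponentsWithStats(m)
    i=1+np.argmax(st[1:,4]);C,w,h,a=rect(W[l==i])
    Cr=rect(cast(c,np.argwhere(l==i)[:,::-1],.04))
    print('cradle depth',C.round(1),round(w,1),round(h,1),'ang',round(a,1),'| ray',Cr[0].round(1),round(Cr[1],1),round(Cr[2],1),round(Cr[3],1),st[i,4])
    if save: cv2.imwrite('pics/'+save,cv2.resize(p[90:300,100:380],None,fx=2.8,fy=2.8,interpolation=cv2.INTER_CUBIC))
    return C,a
E
python3 -c "
from look import *
look('a1.png');go(594,-9,17,-136.6)"
```

```text
cradle depth [490.1  29.7] 139.7 86.6 ang 47.1 | ray [489.7  29.4] 139.1 86.5 47.1 1599
t 3.02 at [563.5  28.8  20.9] yaw -136.5 F [ 5.5 -0.8  3. ] grip 0.01 ROW [ 0.31  0.39 -4.84] [ 0.01 -0.03  0.04]
```

View pics/a1.png

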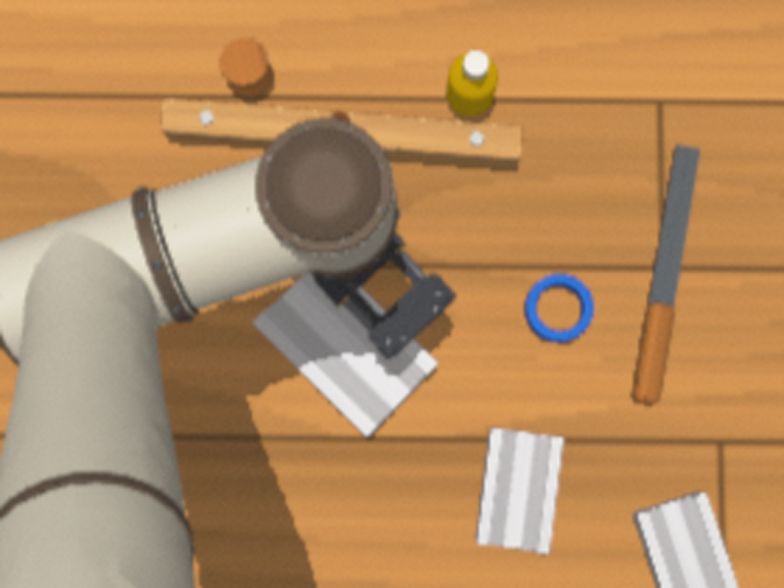

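>>> play_rows(
  plan=[
    [[0,0,-1.0,0,0,0],[-3,0,-1.5,0,0,0],[-7,0,-1.5,0,0,0],[-7,0,-1.5,0,0,0]],
  ],
)

```text
time_s: 3.52
tcp_pos: [0.5721, 0.0163, 0.0911]
ee_rot: [[0.004, -0.727, -0.687], [0.001, -0.687, 0.727], [-1.0, -0.004, -0.002]]
wrist_force: [-1.0, 1.4, -1.1]
gripper_width: 0.004
```

```bash
python3 -c "
from look import *
look();go(400,44,90,-113)"
```

```text
cradle depth [489.8  30. ] 138.1 86.8 ang 45.9 | ray [489.5  29.8] 137.5 86.6 45.9 1960
t 3.58 at [570.6  16.2  89.2] yaw -136.7 F [-0.7 -0.3 -0.2] grip 0.0 ROW [-0.18 10.5  13.73] [-2.37  0.    0.  ]
```

>>> play_rows(
  plan=[
    [[-0.2,10.5,13.6,-2.4,0,0],[-0.2,10.5,13.6,-2.4,0,0],[-0.2,10.5,13.6,-2.4,0,0],[-0.2,10.5,13.6,-2.4,0,0],[-0.2,10.5,13.6,-2.4,0,0]],
  ],
)

```text
time_s: 4.2
tcp_pos: [0.4011, 0.0431, 0.09]
ee_rot: [[-0.001, -0.384, -0.923], [-0.001, -0.923, 0.384], [-1.0, 0.001, 0.001]]
wrist_force: [0.7, -0.8, 0.3]
gripper_width: 0.009
```

```bash
python3 -c "
from look import *
look('a2.png');go(402,43,15,-113)"
```

```text
cradle depth [490.   29.9] 138.2 87.1 ang 45.8 | ray [489.6  29.6] 137.5 86.9 45.9 1918
t 4.25 at [401.7  43.3  90.1] yaw -112.6 F [ 0.3  0.3 -0.1] grip 0.01 ROW [ 7.41  0.01 -0.04] [ 0.04  0.   -0.  ]
```

View pics/a2.png

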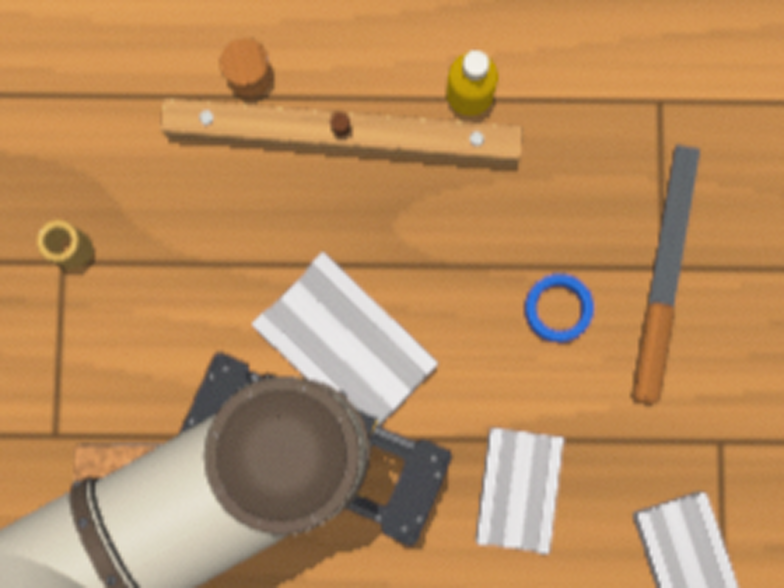

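>>> play_rows(
  plan=[
    [[4,0,0,0,0,0],[7.3,0,0,0,0,0],[7.3,0,0,0,0,0],[7.3,0.2,-1.0,0,0,0]],
  ],
)

```text
time_s: 4.75
tcp_pos: [0.4107, 0.0376, 0.0179]
ee_rot: [[0.0, -0.384, -0.923], [-0.0, -0.923, 0.384], [-1.0, -0.0, -0.0]]
wrist_force: [0.9, -0.1, 0.1]
gripper_width: 0.004
```

>>> play_rows(
  plan=[
    [[0,0.15,-0.7,0,0,0],[0,0.3,-1.4,0,0,0],[0,0.45,-2.1,0,0,0],[0,0.6,-2.8,0,0,0],[0,0.7,-3.3,0,0,0]],
  ],
)

```text
time_s: 5.38
tcp_pos: [0.4344, 0.0167, 0.0178]
ee_rot: [[-0.006, -0.387, -0.922], [-0.002, -0.922, 0.387], [-1.0, 0.004, 0.005]]
wrist_force: [-8.2, 1.7, 5.9]
gripper_width: 0.009
```

```bash
python3 -c "
from look import *
look('a3.png');go(402,43,15,-113)"
```

```text
cradle depth [512.2  21.9] 139.2 74.4 ang 59.2 | ray [512.3  21.6] 139.1 74.5 59.4 1237
t 5.42 at [435.3  16.8  17.8] yaw -112.7 F [-4.6 -0.5  0.2] grip 0.0 ROW [ 0.19 -1.13  4.09] [ 0.03  0.02 -0.02]
```

View pics/a3.png

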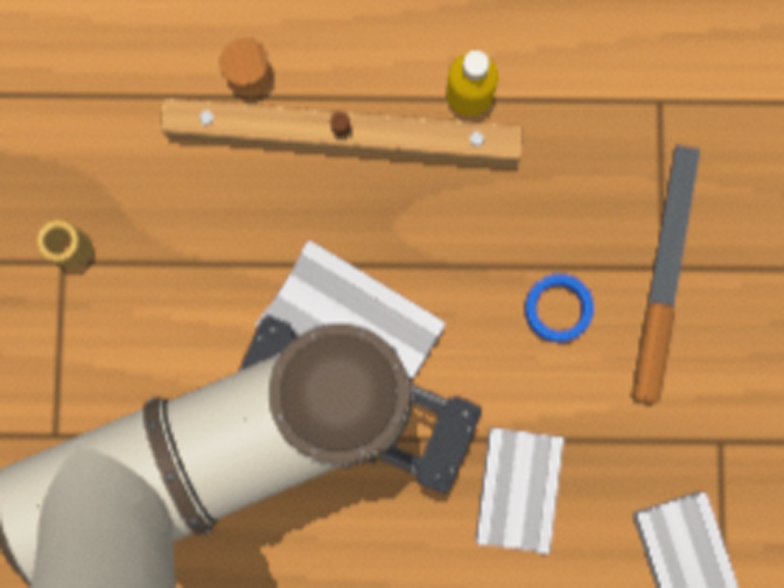

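>>> play_rows(
  plan=[
    [[0,-0.2,1.0,0,0,0],[-3,-0.3,1.5,0,0,0],[-7,-0.3,1.5,0,0,0],[-7,-0.3,1.5,0,0,0]],
  ],
)

```text
time_s: 5.92
tcp_pos: [0.4277, 0.0284, 0.0909]
ee_rot: [[0.01, -0.383, -0.924], [0.004, -0.924, 0.383], [-1.0, -0.007, -0.008]]
wrist_force: [-0.5, -0.0, 0.2]
gripper_width: 0.008
```

```bash
python3 -c "
from look import *
look();go(595,30,90,-102)"
```

```text
cradle depth [507.6  24.6] 139.6 87.4 ang 60.4 | ray [507.1  25. ] 139.0 87.8 59.4 1590
t 5.97 at [426.2  27.9  89.3] yaw -112.6 F [ 0.1 -0.3 -0.5] grip 0.01 ROW [ -0.07  -6.68 -15.51] [-1.06 -0.03  0.02]
```

>>> play_rows(
  plan=[
    [[0,-6.7,-15.6,-1.05,0,0],[0,-6.7,-15.6,-1.05,0,0],[0,-6.7,-15.6,-1.05,0,0],[0,-6.7,-15.6,-1.05,0,0],[0,-6.7,-15.6,-1.05,0,0]],
  ],
)

```text
time_s: 6.6
tcp_pos: [0.5932, 0.0286, 0.086]
ee_rot: [[-0.003, -0.21, -0.978], [-0.0, -0.978, 0.21], [-1.0, 0.001, 0.003]]
wrist_force: [-0.6, 0.2, 0.2]
gripper_width: 0.003
```

```bash
python3 -c "
from look import *
look();go(595,30,16,-102)"
```

```text
cradle depth [507.3  25.4] 139.7 87.7 ang 59.5 | ray [507.1  25.2] 139.2 87.9 59.4 2053
t 6.65 at [593.   28.7  86.5] yaw -102.1 F [-1.1 -0.4  0.4] grip 0.0 ROW [ 6.95 -0.18 -0.18] [-0.01  0.01 -0.01]
```

>>> play_rows(
  plan=[
    [[4,0,-0.2,0,0,0],[6.9,0,-0.2,0,0,0],[6.9,0,-0.2,0,0,0],[6.9,-0.1,0.8,0,0,0]],
  ],
)

```text
time_s: 7.15
tcp_pos: [0.5875, 0.0317, 0.0197]
ee_rot: [[0.002, -0.21, -0.978], [0.0, -0.978, 0.21], [-1.0, -0.001, -0.002]]
wrist_force: [-0.8, -0.9, -0.3]
gripper_width: 0.003
```

>>> play_rows(
  plan=[
    [[0,-0.1,0.7,0,0,0],[0,-0.3,1.4,0,0,0],[0,-0.4,2.1,0,0,0],[0,-0.6,2.7,0,0,0],[0,-0.7,3.2,0,0,0]],
  ],
)

```text
time_s: 7.78
tcp_pos: [0.5597, 0.0461, 0.0199]
ee_rot: [[0.006, -0.209, -0.978], [0.002, -0.978, 0.209], [-1.0, -0.003, -0.006]]
wrist_force: [5.2, -0.1, 2.1]
gripper_width: 0.007
```

>>> play_rows(
  plan=[
    [[0,0,0,0,0,0],[0,0.1,-1.2,0,0,0],[-3,0.1,-1.7,0,0,0],[-7,0.1,-1.7,0,0,0],[-7,0.1,-1.7,0,0,0]],
  ],
)

```text
time_s: 8.4
tcp_pos: [0.5743, 0.0401, 0.0905]
ee_rot: [[0.002, -0.21, -0.978], [0.001, -0.978, 0.21], [-1.0, -0.001, -0.002]]
wrist_force: [0.3, 0.0, -0.0]
gripper_width: 0.008
```

```bash
python3 -c "
from look import *
look('a4.png');go(595,30,16,-102)"
```

```text
cradle depth [492.9  25.9] 139.2 87.6 ang 69.1 | ray [492.8  25.8] 138.9 87.7 69.0 2051
t 8.45 at [572.8  39.9  88.6] yaw -102.2 F [-0.6  0.7 -0.6] grip 0.01 ROW [ 7.15  0.5  -2.39] [-0.02  0.01 -0.  ]
```

```bash
python3 -c "
from look import *
go(405,5,90,-88)"
```

```text
t 8.45 at [572.8  39.9  88.6] yaw -102.2 F [-0.6  0.7 -0.6] grip 0.01 ROW [-0.21  6.95 15.67] [-1.42  0.01 -0.  ]
```

>>> play_rows(
  plan=[
    [[0,7,15.7,-1.4,0,0],[0,7,15.7,-1.4,0,0],[0,7,15.7,-1.4,0,0],[0,7,15.7,-1.4,0,0],[0,7,15.7,-1.4,0,0]],
  ],
)

```text
time_s: 9.07
tcp_pos: [0.4051, 0.0048, 0.0879]
ee_rot: [[-0.002, 0.033, -0.999], [-0.001, -0.999, -0.033], [-1.0, 0.001, 0.002]]
wrist_force: [-0.2, 0.8, 0.3]
gripper_width: 0.007
```

```bash
python3 -c "
from look import *
look();go(405,5,16,-88)"
```

```text
cradle depth [492.9  25.8] 139.1 87.5 ang 69.0 | ray [492.7  25.9] 138.9 87.6 68.9 1741
t 9.12 at [405.8   5.   88. ] yaw -88.1 F [-0.1  0.8 -0.6] grip 0.01 ROW [ 7.1  -0.01  0.07] [-0.01  0.01 -0.  ]
```

>>> play_rows(
  plan=[
    [[4,0,0,0,0,0],[7.0,0,0,0,0,0],[7.0,0,0,0,0,0],[7.0,0.2,-1.2,0,0,0]],
  ],
)

```text
time_s: 9.62
tcp_pos: [0.4182, 0.0035, 0.0188]
ee_rot: [[-0.0, 0.034, -0.999], [-0.0, -0.999, -0.034], [-1.0, 0.0, 0.0]]
wrist_force: [0.7, 0.6, 0.0]
gripper_width: 0.007
```

>>> play_rows(
  plan=[
    [[0,0.2,-0.7,0,0,0],[0,0.4,-1.4,0,0,0],[0,0.6,-2.1,0,0,0],[0,0.8,-2.8,0,0,0],[0,0.9,-3.3,0,0,0]],
  ],
)

```text
time_s: 10.25
tcp_pos: [0.4478, -0.0062, 0.0187]
ee_rot: [[-0.006, 0.031, -1.0], [-0.002, -1.0, -0.031], [-1.0, 0.002, 0.006]]
wrist_force: [-6.0, -1.9, 3.7]
gripper_width: 0.009
```

>>> play_rows(
  plan=[
    [[0,0,0,0,0,0],[0,-0.2,1.2,0,0,0],[-3,-0.2,1.7,0,0,0],[-7,-0.2,3,0,0,0],[-7,-0.2,4,0,0,0]],
  ],
)

```text
time_s: 10.88
tcp_pos: [0.4133, -0.0024, 0.0916]
ee_rot: [[0.01, 0.034, -0.999], [0.004, -0.999, -0.034], [-1.0, -0.003, -0.011]]
wrist_force: [0.5, -1.1, 0.4]
gripper_width: 0.005
```

```bash
python3 -c "
from look import *
look('a5.png');go(395,5,16,-88)"
```

```text
cradle depth [512.5  28.6] 139.3 87.4 ang 82.8 | ray [512.3  28.6] 139.5 88.3 83.0 1973
t 10.93 at [410.2  -3.2  89.9] yaw -88.1 F [-2.3 -0.9 -0.7] grip 0.0 ROW [ 7.28 -0.86  1.53] [-0.01 -0.03  0.01]
```

View pics/a5.png

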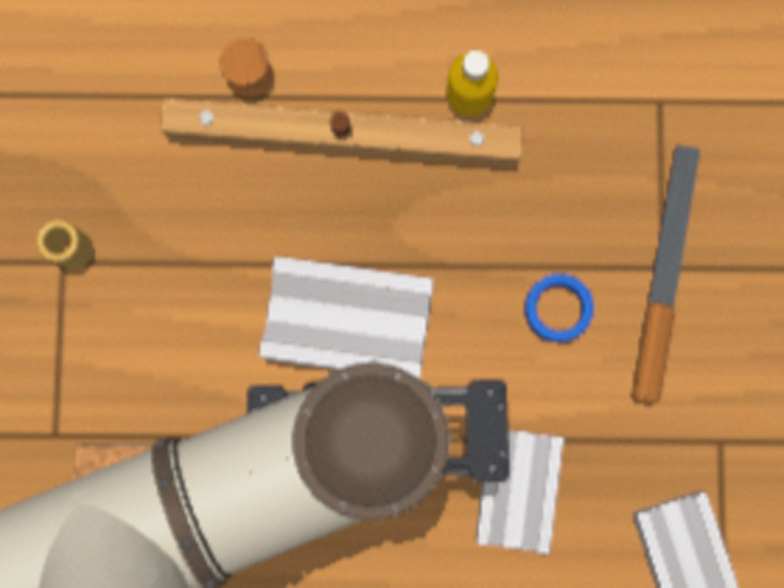

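```bash
python3 - <<'E'
from look import *
c=r.get_calibration('top');p,z=r.capture('top');W=cloud(c,z)
hsv=cv2.cvtColor(p,cv2.COLOR_BGR2HSV)
# peg dark pixels near
uv=proj(c,[[.681,.035,.06]])[0];x,y=uv.astype(int);print(uv)
sub=hsv[y-8:y+9,x-8:x+9,2];print(sub[::2,::2])
m=np.zeros(hsv.shape[:2],np.uint8);m[y-8:y+9,x-8:x+9]=sub<95
C=np.argwhere(m)[:,::-1];print(len(C),C.mean(0),cast(c,[C.mean(0)],.055),rect(cast(c,C,.055)))
W3=W[m>0];print(W3[W3[:,2]>.055].mean(0) if (W3[:,2]>.055).any() else '')
# fence top mask by hue/height
mf=(W[...,2]>.029)&(W[...,2]<.041)&(W[...,0]>.64)&(W[...,0]<.71)&(W[...,1]>-.15)&(W[...,1]<.22)
k,l,st,ce=cv2.connectedComponentsWithStats(mf.astype(np.uint8));i=1+np.argmax(st[1:,4]);Q=W[l==i]
print(rect(Q),rect(cast(c,np.argwhere(l==i)[:,::-1],.035)))
go(509,-82,90,-94)
E
```

```text
[221.3056312  132.69084001]
[[153 155 157 158 158 159 161 162 160]
 [180 179 177 177 177 173 173 172 174]
 [196 197 197 194 193 196 196 193 197]
 [208 204 196 149 138 162 204 195 189]
 [202 203 188 124 120 125 198 209 209]
 [216 214 197 121 124 120 174 207 209]
 [224 223 221 101  98  81 127 220 220]
 [219 220 220 151  78  92 151 223 223]
 [195 189 206 208 182 188 212 213 216]]
13 [222.23076923 136.92307692] [[0.67171136 0.03284786 0.055     ]] (array([671.28588867,  32.64933777]), 12.033952713012695, 5.551206111907959, -62.32419776916504)
[0.67329911 0.03329688 0.05794602]
(array([681.05065918,  36.36669922]), 318.88427734375, 31.945331573486328, 85.8724365234375) (array([680.05102539,  36.36482239]), 318.7484130859375, 31.508745193481445, 85.937255859375)
t 10.97 at [410.   -3.5  88.9] yaw -88.1 F [-0.6 -0.1 -0.6] grip 0.01 ROW [-0.19  8.17 -9.63] [ 0.59 -0.01  0.01]
```

>>> play_rows(
  plan=[
    [[0,8.2,-9.6,0.6,0,0],[0,8.2,-9.6,0.6,0,0],[0,8.2,-9.6,0.6,0,0],[0,8.2,-9.6,0.6,0,0]],
  ],
)

```text
time_s: 11.48
tcp_pos: [0.5084, -0.0828, 0.0868]
ee_rot: [[-0.003, -0.073, -0.997], [-0.0, -0.997, 0.073], [-1.0, 0.0, 0.003]]
wrist_force: [-0.4, -0.0, 0.2]
gripper_width: 0.005
```

```bash
python3 -c "
from look import *
look();go(509,-82,16,-94)"
```

```text
cradle depth [472.4  -2.5] 68.2 22.2 ang -89.7 | ray [472.1  -2.6] 67.5 21.7 -89.5 185
t 11.53 at [508.1 -82.5  87.3] yaw -94.1 F [-1.6  0.1 -0.2] grip 0.01 ROW [ 7.03 -0.06 -0.11] [-0.01  0.01 -0.  ]
```

>>> play_rows(
  plan=[
    [[4,0,0,0,0,0],[7,0,0,0,0,0],[7,0,0,0,0,0],[7,-1.2,0,0,0,0],[7,-2.3,0,0,0,0]],
  ],
)

```text
time_s: 12.15
tcp_pos: [0.512, -0.0584, 0.0199]
ee_rot: [[0.003, -0.071, -0.997], [0.0, -0.997, 0.071], [-1.0, -0.001, -0.003]]
wrist_force: [0.1, 0.1, 0.3]
gripper_width: 0.004
```

>>> play_rows(
  plan=[
    [[0,-0.6,0,0,0,0],[0,-1.2,0,0,0,0],[0,-1.7,0,0,0,0],[0,-2.1,0,0,0,0],[0,-2.1,0,0,0,0]],
  ],
)

```text
time_s: 12.78
tcp_pos: [0.5129, -0.0392, 0.0193]
ee_rot: [[0.001, -0.071, -0.997], [-0.001, -0.997, 0.071], [-1.0, 0.001, -0.001]]
wrist_force: [1.0, -5.3, 3.4]
gripper_width: 0.006
```

```bash
python3 -c "
from look import *
go(512,-82,16,-94)"
```

```text
t 12.78 at [512.9 -39.2  19.3] yaw -94.1 F [ 1.  -5.3  3.4] grip 0.01 ROW [ 0.23  4.28 -0.21] [-0.01 -0.01 -0.  ]
```

>>> play_rows(
  plan=[
    [[0,1.2,0,0,0,0],[-3,1.5,0,0,0,0],[-7,1.5,0,0,0,0],[-7,1.5,0,0,0,0]],
  ],
)

```text
time_s: 13.28
tcp_pos: [0.5135, -0.0537, 0.0913]
ee_rot: [[0.007, -0.072, -0.997], [0.001, -0.997, 0.072], [-1.0, -0.002, -0.007]]
wrist_force: [-0.4, -0.5, -0.1]
gripper_width: 0.006
```

```bash
python3 -c "
from look import *
go(425,54,90,-94)"
```

```text
t 13.28 at [513.5 -53.7  91.3] yaw -94.1 F [-0.4 -0.5 -0.1] grip 0.01 ROW [ -0.02 -10.1    9.6 ] [-0.01 -0.04  0.01]
```

>>> play_rows(
  plan=[
    [[0,-10.1,9.6,0,0,0],[0,-10.1,9.6,0,0,0],[0,-10.1,9.6,0,0,0],[0,-10.1,9.6,0,0,0],[0,-10.1,9.6,0,0,0]],
  ],
  hand=0,
)

```text
time_s: 13.9
tcp_pos: [0.4235, 0.0535, 0.0882]
ee_rot: [[0.0, -0.073, -0.997], [-0.0, -0.997, 0.073], [-1.0, 0.0, -0.0]]
wrist_force: [1.2, -0.3, 0.4]
gripper_width: 0.001
```

```bash
python3 -c "
from look import *
C,a=look('a6.png');u=C-np.array([665.8,36.9]);print(u@[.0698,.9976],u@[.9976,-.0698]);go(425,50,18,-94)"
```

```text
cradle depth [511.5  40.9] 139.5 87.5 ang 83.8 | ray [511.1  40.8] 139.3 88.4 83.7 1798
-6.7927036053466745 -154.2381380326843
t 13.95 at [423.5  53.3  88.2] yaw -94.2 F [-0.  -0.8 -0.1] grip 0.01 ROW [ 6.92  0.32 -0.17] [-0.02  0.   -0.  ]
```

View pics/a6.png

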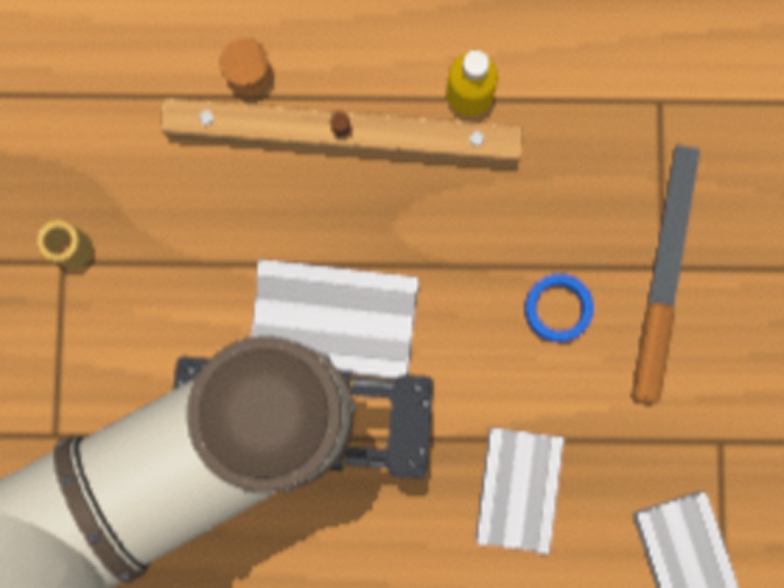

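```bash
python3 -c "
from look import *
go(512,-60,90,-94)"
```

```text
t 13.95 at [423.5  53.3  88.2] yaw -94.2 F [-0.  -0.8 -0.1] grip 0.01 ROW [-0.28 10.65 -9.65] [-0.02  0.   -0.  ]
```

>>> play_rows(
  plan=[
    [[0,10.7,-9.7,0,0,0],[0,10.7,-9.7,0,0,0],[0,10.7,-9.7,0,0,0],[0,10.7,-9.7,0,0,0],[0,10.7,-9.7,0,0,0]],
  ],
)

```text
time_s: 14.58
tcp_pos: [0.511, -0.0598, 0.088]
ee_rot: [[-0.001, -0.072, -0.997], [0.0, -0.997, 0.072], [-1.0, 0.0, 0.001]]
wrist_force: [0.1, 0.5, 0.4]
gripper_width: 0.004
```

```bash
python3 -c "
from look import *
go(515,-33,18,-94)"
```

```text
t 14.57 at [511.  -59.8  88. ] yaw -94.1 F [0.1 0.5 0.4] grip 0.0 ROW [ 6.9  -2.7  -0.21] [-0.01  0.01 -0.  ]
```

>>> play_rows(
  plan=[
    [[4,0,-0.2,0,0,0],[6.9,0,-0.2,0,0,0],[6.9,0,-0.2,0,0,0],[6.9,-1.0,-0.2,0,0,0],[6.9,-1.6,-0.2,0,0,0]],
  ],
)

```text
time_s: 15.2
tcp_pos: [0.5162, -0.0427, 0.021]
ee_rot: [[0.003, -0.071, -0.998], [0.001, -0.998, 0.071], [-1.0, -0.001, -0.003]]
wrist_force: [0.0, -0.4, -0.1]
gripper_width: 0.004
```

>>> play_rows(
  plan=[
    [[0,-0.4,0,0,0,0],[0,-0.8,0,0,0,0],[0,-1.1,0,0,0,0],[0,-1.1,0,0,0,0]],
  ],
)

```text
time_s: 15.7
tcp_pos: [0.5165, -0.0336, 0.0204]
ee_rot: [[0.001, -0.071, -0.997], [-0.001, -0.997, 0.071], [-1.0, 0.001, -0.001]]
wrist_force: [-0.1, -4.4, 3.2]
gripper_width: 0.006
```

```bash
python3 -c "
from look import *
go(515,-33,18,-94)"
```

```text
t 15.7 at [516.5 -33.6  20.4] yaw -94.1 F [-0.1 -4.4  3.2] grip 0.01 ROW [ 0.14 -0.05  0.15] [-0.01 -0.01 -0.  ]
```

>>> play_rows(
  plan=[
    [[0,-0.15,0,0,0,0],[0,-0.15,0,0,0,0],[0,1.2,0,0,0,0],[-3.5,1.5,0,0,0,0],[-7,1.5,0,0,0,0]],
  ],
)

```text
time_s: 16.32
tcp_pos: [0.5141, -0.0486, 0.0897]
ee_rot: [[-0.002, -0.073, -0.997], [0.0, -0.997, 0.073], [-1.0, 0.0, 0.002]]
wrist_force: [0.8, 0.5, -1.1]
gripper_width: 0.005
```

```bash
python3 -c "
from look import *
go(420,55,90,-94)"
```

```text
t 16.32 at [514.1 -48.6  89.7] yaw -94.2 F [ 0.8  0.5 -1.1] grip 0.0 ROW [-0.11 -9.65 10.14] [-0.02  0.01 -0.  ]
```

>>> play_rows(
  plan=[
    [[0,-9.7,10.1,0,0,0],[0,-9.7,10.1,0,0,0],[0,-9.7,10.1,0,0,0],[0,-9.7,10.1,0,0,0],[0,-9.7,10.1,0,0,0]],
  ],
  hand=1,
)

```text
time_s: 16.95
tcp_pos: [0.4219, 0.0558, 0.0895]
ee_rot: [[0.001, -0.073, -0.997], [0.0, -0.997, 0.073], [-1.0, -0.0, -0.001]]
wrist_force: [0.7, -0.5, -0.9]
gripper_width: 0.493
```

```bash
python3 -c "
from look import *
C,a=look('a7.png');u=C-np.array([665.8,36.9]);print(u@[.0698,.9976],u@[.9976,-.0698]);go(425,52,18,-94)"
```

```text
cradle depth [510.7  47.6] 139.4 87.5 ang 84.5 | ray [510.5  47.4] 139.2 87.8 84.4 1804
-0.12277376220702593 -155.43220729003903
t 17.0 at [421.9  55.6  89.4] yaw -94.2 F [0.7 0.  0.1] grip 0.53 ROW [ 7.04  0.33 -0.33] [-0.02 -0.    0.  ]
```

View pics/a7.png

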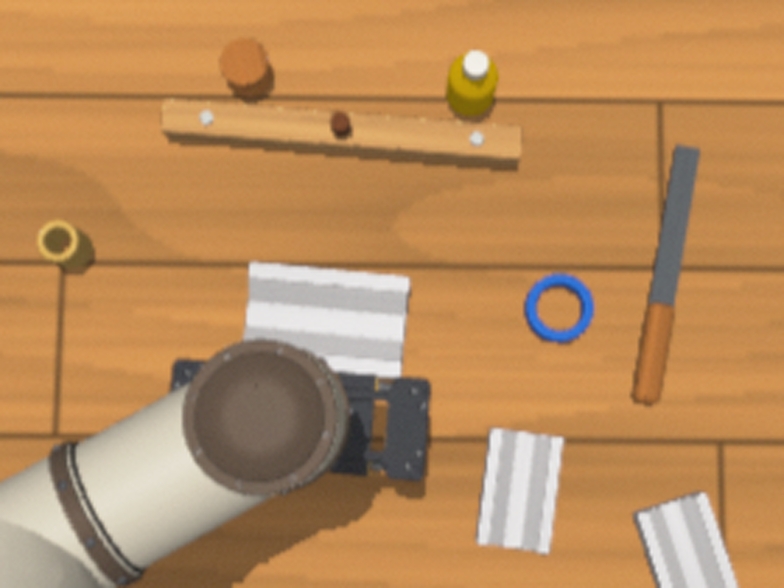

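>>> play_rows(
  plan=[
    [[4,0.2,0,0,0,0],[7,0.2,0,0,0,0],[7,0.2,0,0,0,0],[7,0.2,-1.5,0,0,0],[7,0.2,-3,0,0,0]],
  ],
  hand=1,
)

```text
time_s: 17.62
tcp_pos: [0.4534, 0.0522, 0.0208]
ee_rot: [[0.003, -0.072, -0.997], [0.001, -0.997, 0.072], [-1.0, -0.002, -0.003]]
wrist_force: [-1.0, 2.5, 3.2]
gripper_width: 0.987
```

>>> play_rows(
  plan=[
    [[0,0,-0.6,0,0,0],[0,0,-1.4,0,0,0],[0,0,-2.3,0,0,0],[0,0,-3.2,0,0,0],[0,0,-4.0,0,0,0]],
  ],
)

```text
time_s: 18.25
tcp_pos: [0.4871, 0.0475, 0.0194]
ee_rot: [[-0.008, -0.074, -0.997], [-0.002, -0.997, 0.074], [-1.0, 0.003, 0.008]]
wrist_force: [-10.7, 0.9, 7.1]
gripper_width: 1.002
```

```bash
python3 -c "
from look import *
C,a=look('a8.png');u=C-np.array([665.8,36.9]);print(u@[.0698,.9976],u@[.9976,-.0698]);go(425,52,18,-94.1)"
```

```text
cradle depth [559.6  43. ] 139.4 56.9 ang 85.0 | ray [558.5  43.1] 139.4 58.3 85.6 601
-1.3452836743164016 -106.3829507165527
t 18.3 at [489.1  47.9  19.5] yaw -94.2 F [-2.5 -2.6 -1.3] grip 1.0 ROW [0.08 0.06 6.42] [-0.01  0.03 -0.01]
```

View pics/a8.png

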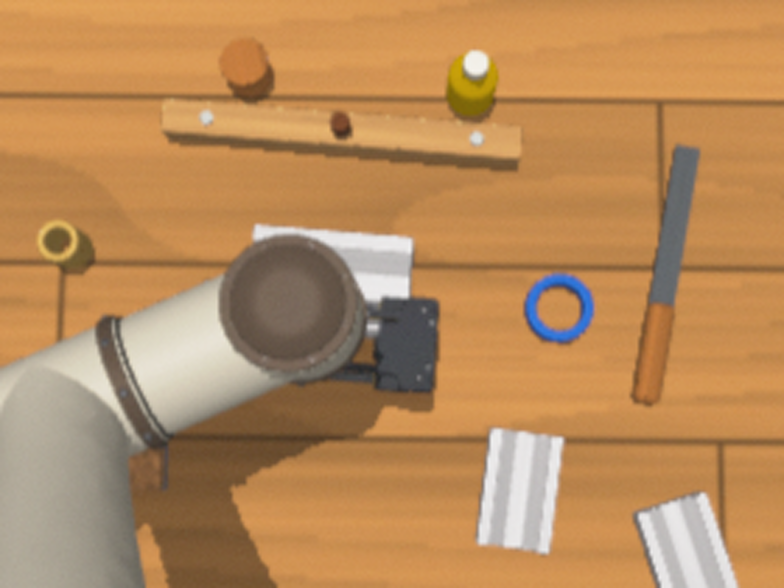

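>>> play_rows(
  plan=[
    [[0,0,-0.6,0,0,0],[0,0,-1.4,0,0,0],[0,-0.05,-2.3,0,0,0],[0,-0.1,-3.2,0,0,0],[0,-0.1,-4.1,0,0,0]],
  ],
)

```text
time_s: 18.92
tcp_pos: [0.5285, 0.0459, 0.0194]
ee_rot: [[-0.007, -0.073, -0.997], [-0.002, -0.997, 0.073], [-1.0, 0.002, 0.007]]
wrist_force: [-8.6, 0.7, 5.7]
gripper_width: 1.003
```

>>> play_rows(
  plan=[
    [[0,0,-0.8,0,0,0],[0,0,-1.5,0,0,0],[0,0,-2.1,0,0,0],[0,0,-2.6,0,0,0],[0,0,-2.8,0,0,0]],
  ],
)

```text
time_s: 19.55
tcp_pos: [0.557, 0.0441, 0.0194]
ee_rot: [[-0.006, -0.073, -0.997], [-0.001, -0.997, 0.073], [-1.0, 0.002, 0.006]]
wrist_force: [-8.2, 1.0, 4.9]
gripper_width: 1.003
```

```bash
python3 -c "
from look import *
C,a=look('a9.png');u=C-np.array([665.8,36.9]);print(u@[.0698,.9976],u@[.9976,-.0698]);go(568,44,18,-94.1)"
```

```text
cradle depth [629.2  -6. ] 53.7 49.3 ang 1.0 | ray [627.8  -5.8] 54.9 49.3 0.5 354
-45.33897142456055 -33.5494578775024
t 19.6 at [557.1  44.1  19.4] yaw -94.2 F [-6.7  0.7  3.2] grip 1.0 ROW [ 0.03 -0.07 -1.08] [-0.01  0.03 -0.01]
```

View pics/a9.png

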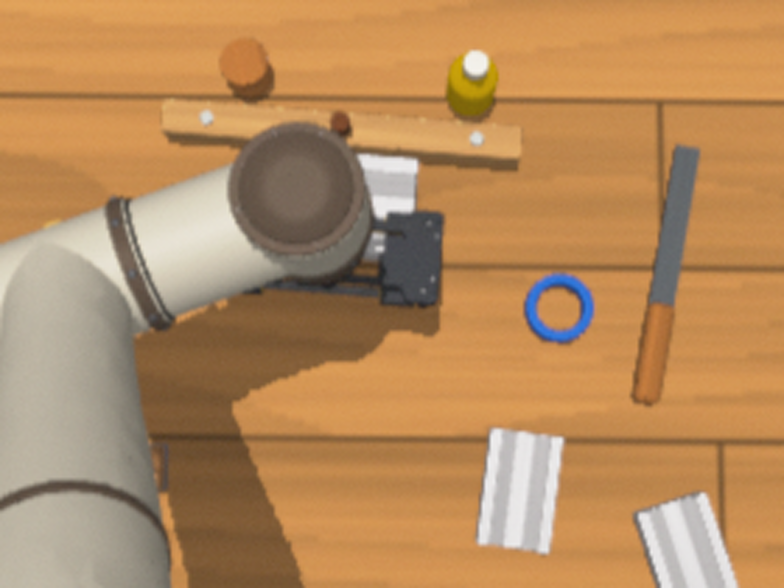

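>>> play_rows(
  plan=[
    [[0,0,-0.4,0,0,0],[0,0,-0.7,0,0,0],[0,0,-0.9,0,0,0],[0,0,-1.0,0,0,0],[0,0,-1.0,0,0,0]],
  ],
)

```text
time_s: 20.23
tcp_pos: [0.5648, 0.0435, 0.0194]
ee_rot: [[-0.01, -0.073, -0.997], [-0.002, -0.997, 0.073], [-1.0, 0.002, 0.01]]
wrist_force: [-11.5, 2.0, 7.8]
gripper_width: 0.999
```

>>> play_rows(
  plan=[
    [[0,0,-0.1,0,0,0],[0,0,-0.2,0,0,0],[0,0,-0.2,0,0,0]],
  ],
)

```text
time_s: 20.6
tcp_pos: [0.5649, 0.0433, 0.0194]
ee_rot: [[-0.014, -0.072, -0.997], [-0.002, -0.997, 0.073], [-1.0, 0.003, 0.014]]
wrist_force: [-15.4, 4.8, 12.3]
gripper_width: 1.001
```

>>> play_rows(
  plan=[
    [[0,0,-0.1,0,0,0],[0,0,-0.2,0,0,0],[0,0,-0.3,0,0,0],[0,0,-0.3,0,0,0]],
  ],
)

```text
time_s: 21.1
tcp_pos: [0.565, 0.0431, 0.0193]
ee_rot: [[-0.02, -0.072, -0.997], [-0.003, -0.997, 0.072], [-1.0, 0.004, 0.02]]
wrist_force: [-22.9, 7.5, 15.7]
gripper_width: 0.999
```

```bash
python3 -c "
from look import *
go(568,44,18,-94.1)"
```

```text
t 21.1 at [565.   43.1  19.3] yaw -94.1 F [-22.9   7.5  15.7] grip 1.0 ROW [ 0.03 -0.11 -0.3 ] [-0.    0.11 -0.02]
```

>>> play_rows(
  plan=[
    [[0,0,0.5,0,0,0],[0,0,2.5,0,0,0],[0,0,4.5,0,0,0],[-5,0,8,0,0,0],[-10,0,13,0,0,0]],
  ],
)

```text
time_s: 21.72
tcp_pos: [0.4517, 0.0533, 0.1152]
ee_rot: [[0.002, -0.072, -0.997], [0.0, -0.997, 0.072], [-1.0, -0.001, -0.002]]
wrist_force: [0.3, 0.3, 2.1]
gripper_width: 0.998
```

>>> play_rows(
  plan=[
    [[-3,0,4,0,0,0],[-4,0,6,0,0,0],[-4,0,6,0,0,0],[-4,0,6,0,0,0]],
  ],
)

```text
time_s: 22.22
tcp_pos: [0.3919, 0.0575, 0.154]
ee_rot: [[0.002, -0.072, -0.997], [0.001, -0.997, 0.072], [-1.0, -0.001, -0.001]]
wrist_force: [-0.3, -0.4, -0.5]
gripper_width: 1.001
```

```bash
python3 - <<'E'
from look import *
C,a=look('a10.png');u=C-np.array([665.8,36.9]);print(u@[.0698,.9976],u@[.9976,-.0698]);go(568,44,18,-94.1)
c=r.get_calibration('scene');p,z=r.capture('scene')
cv2.imwrite('pics/s10.png',cv2.resize(p[110:300,160:420],None,fx=3,fy=3,interpolation=cv2.INTER_CUBIC))
c=r.get_calibration('wrist');p,z=r.capture('wrist');cv2.imwrite('pics/w10.png',p)
E
```

```text
cradle depth [621.7  39.9] 139.7 88.3 ang 85.9 | ray [619.9  39.6] 139.1 90.5 85.9 2040
-0.13295244873046408 -44.20762281433101
t 22.27 at [391.7  57.3 153.5] yaw -94.1 F [ 0.8 -0.9 -0.8] grip 1.0 ROW [ 13.46   0.06 -17.67] [-0. -0.  0.]
```

View pics/a10.png

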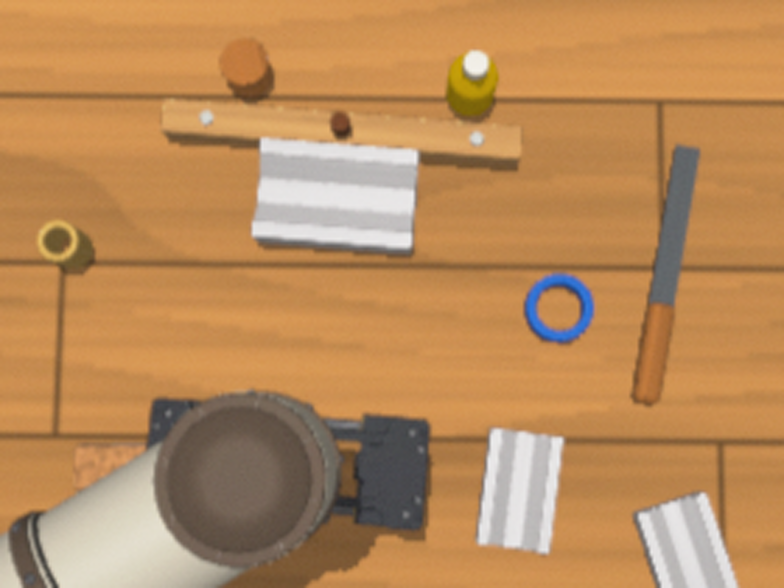

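View pics/s10.png

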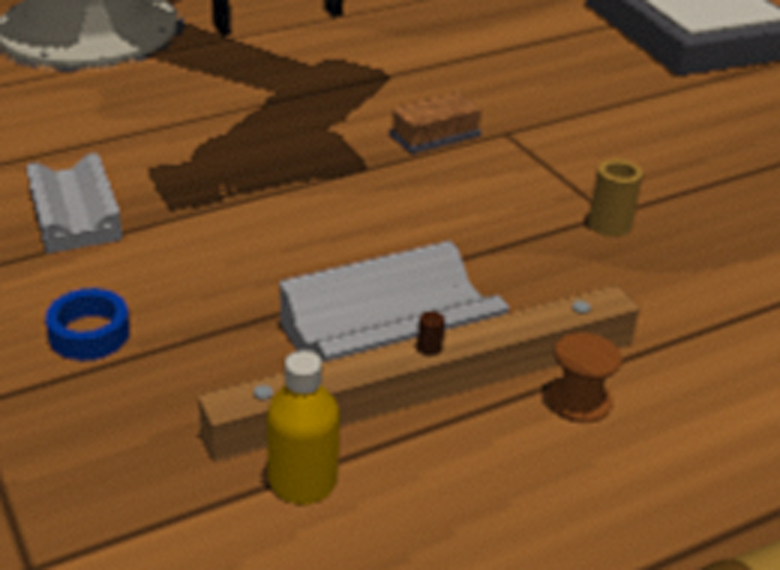

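View pics/w10.png

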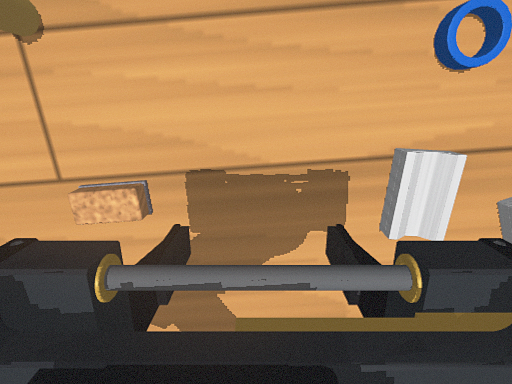

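The top crop shows the cradle flush along the fence: its front corners are at (260,140) and (418,150), midpoint 339, against the peg at (340,122). In the scene crop there is no visible gap and the other items are where they were.

```bash
python3 -c "
from station import r
print(r.finish_job())"
```

```text
the job is handed in; nothing more can be done
None
```

The cradle is flat against the fence with its middle opposite the peg, and I handed the job in at about 22 s of the 61 s allowed.

**What I did:** I turned the 140 x 88 mm cradle with four alternate corner pushes (far, near, far, near), taking its length from 33° to 83°. Its centre stayed within about 20 mm of its spot while turning. I then slid it about 19 mm along the fence by its end, in two pushes. The first push came up short because the shut fingertips are narrower than I assumed. Last, I pushed it home with both open fingers at once, pressing with about 25 N sideways (29 N total at the wrist), and backed the arm off.

**Last checks:**

| Check | Measured | Should be |
|---|---|---|
| Cradle length direction | 85.9° | 85.9° (fence line) |
| Centre to fence face | 44.2 mm | 44 mm |
| Offset from the peg, along the fence | -0.1 mm | 0 mm |

- **Accuracy:** the camera calibration is only good to about 2 mm. My estimates of the peg's position along the fence, from the peg itself and from the fence ends, differed by about 1.5 mm, so I used their mean.
- **Disagreement:** casting rays onto the cradle's top put its centre about 2 mm nearer the robot than the depth reading did. The extra was its visible near side, which also made it look 90 mm wide. With the fingers jammed, the tip stood about 3 mm short of where I had calculated for full contact. The pictures show no gap.
- **Bystanders:** the pictures show the other things where they started.

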